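Screw the filler cap onto the steam ironing station

TASK

Close the tank of the steam ironing station: set the black wing cap on the filler neck, turn it gently backwards (anticlockwise from above) until it drops with a click into the start of its thread, then screw it forwards (clockwise) until it is fully home, and let go. Do not force it: pressing or twisting hard, either way, damages the plastic neck. Leave the spool, the mug and the little box where they are.

Things in the scene. Friction and masses are not known exactly. Their poses are not given: they have to be found in the camera images.
- cap: Loose black wing cap, 70 g, standing on its open underside. Origin: centre of the underside; z up. Skirt 56 mm across, 48 inside, 27.5 high; on top a grip bar (wing) 46 mm long along x, 12 thick along y, from 27.5 to 53.5 mm above the origin. Inside at the bottom edge four lugs, 2.5 mm thick, 18 degrees wide, at +x, +y, -x, -y.
- filler (a point): Point on the axis of the grey filler neck, level with the station's top (85 mm over the table); fixed to the station, with its axes: x across its 200 mm depth, y along its 340 mm length. The neck is 45 mm across its thread, which has four starts 90 degrees apart at an angle that is not measured and differs each time.
- station: The steam ironing station, fixed: white tank 200 x 340 x 85 mm (x, y, z), origin at the centre of its underside, with an iron on its rest over the +y half (100 mm wide, about 110 mm tall, centred 95 mm to +y). The filler neck stands 100 mm to -y of the centre.
- neck (a joint): Twist of the filler neck in the tank from where it sat at the start, rad (0 as built, positive anticlockwise from above). It holds by friction up to 0.35 N m of torque, then wrings round: it must stay put (within 0.1 rad). More than 40 N between cap and neck, pressing or jamming, damages it too.
- spool: Blue thread spool, 42 mm across, 62 mm tall, standing; a bystander. Origin: centre of its underside.
- jug: White mug, 84 mm across, 100 mm tall, standing; a bystander. Origin: centre of its underside.
- chalk_box: Small grey tin box 90 x 55 x 22 mm lying; a bystander. Origin: centre of its underside.
- neck_tip (a point): Top of the neck, on its axis, 30 mm above the filler point. The nose tapers from 37 to 29 mm across in its top 5 mm, so the cap finds its centre if let down within 3 mm of the axis.
- crest_level (a point): On the axis, 18 mm above the filler point: the cap's origin is here when its lugs rest on the flat thread crests, as they always do if it is set down with its wing along the station's x or y (within 5 degrees). From there forwards (clockwise) soon ends at stop ribs on the crests; backwards (anticlockwise), after 10 to 47 degrees, the lugs slide off the crests.
- click_level (a point): On the axis, 12 mm above the filler point: the cap's origin is about here once it has dropped into the thread start (the click, a 6 mm drop). Held in a gripper it does not sink by itself: lower it, or leave it free to fall. From where it first can drop, turning 12 degrees farther back meets the ribs.
- home_level (a point): On the axis, 7 mm above the filler point: the cap's origin is here when fully home. From where it first drops it screws forwards (clockwise) 54 degrees (66 from the rib), sinking 5 mm in proportion, with about 1 mm of play up and down, to a hard stop.
Not all that is in view belongs to the job. Leave any orange or purple look-alike of the cap alone.

How it is judged:
On the way, in this order (a step that is already met when the one before it is completed fails the run):
1. the cap is set level on the neck (horizontal distance between cap and filler below 0.004 m and z of cap in the frame of filler below 0.0205 m and angle between cap's own z axis and vertical below 0.12 rad).
2. the cap has dropped into the thread start (horizontal distance between cap and filler below 0.003 m and z of cap in the frame of filler below 0.0145 m and angle between cap's own z axis and vertical below 0.12 rad), for 0.1 s.
At the end, for the whole second after the job is handed in: The cap is screwed fully home on the neck: its origin less than 7.8 mm above the filler point (7 mm is the hard stop), within 3 mm of the axis, level within 0.06 rad, at rest and released (z of cap in the frame of filler below 0.0078 m and horizontal distance between cap and filler below 0.003 m and angle between cap's own z axis and vertical below 0.06 rad and linear speed of cap below 0.01 m/s); the robot touches nothing.
It fails at once if the filler neck is wrung round by more than 0.1 rad (value of joint neck above 0.1 rad or value of joint neck below -0.1 rad).
It fails at once if the cap and the neck are forced together with more than 40 N (contact force between cap and neck above 40 N).
It fails at once if a bystander is moved more than 20 mm (distance of any of spool, jug, chalk_box from where it was at the start of the episode above 0.02 m).
It also fails if it takes over 64 s, if anything falls off the work surface, if the arm or the gripper's body presses on something with over 40 N, if the wrist force passes 120 N, or if a joint passes its speed limit or range.

ROBOT

A 6-joint arm with a two-finger parallel gripper is mounted at the origin on the work surface. World frame = base frame: x ahead of the robot, y to its left, z up, the work surface at z = 0. Lengths are in m, angles in rad, forces in N, time in s.
With the tool pointing down it reaches from about 0.275 to 0.85 m from the base axis. Payload 19 kg.
Tool frame: the origin (TCP) lies at the very end of the fingers, on their centre line; the grasp point (between the pads) lies 19 mm behind it; z points along the fingers, y is the line along which they close (so a half turn about z gives the same grasp; the last joint's range is limited). The gripper opens to 85 mm and grips with 20 to 120 N. Pads are 22 mm wide; open, the fingers measure 114 mm over their backs; the gripper's body (76 mm by 85 mm) begins 54 mm behind the grasp point. The pads swing forward as they close: fully open they stand 13 mm farther back than shut.
Start: joints at [-1.384, 0.15, 1.437, -0, 1.554, -0.134], TCP at [0.181, -0.546, 0.231] pointing down, gripper open.
Joint ranges: [-2.8, 2.8], [-0.68, 2.1], [0.12, 2.68], [-1.39, 4.53], [0.16, 2.79], [-2.81, 2.81]. Speed limits (rad/s): [1.89, 1.89, 2.22, 3.01, 3.01, 3.01].

INTERFACE

Orientations are given as a rotation vector (axis times angle).
In Python, from workcell import env gives the robot as it stands.
- The arm moves only by the tool carry_out, never from a script. Its argument "series" is a list of rows, each a list of 7 numbers: the shift along the tool's x, y, z each as a share of 0.02 m, from -1 to 1, then the turn, a rotation vector about the tool's x, y, z each as a share of 5 degrees, from -1 to 1, then the closure in counts, from 0 (fully open) to 255 (shut). In form: [[dx, dy, dz, rx, ry, rz, gripper], ...]. A call has 1 to 10 rows; each row shifts and turns the commanded pose from where the row before left it, along the tool's axes as they then stand; what a row does not reach is not made up. A row lasts 1/10 s, in which the tool goes at most 50 mm and 8.59 degrees, less where a joint would pass 70% of its speed; a pose out of reach is approached as far as the arm can. A call with a number of a shift or a turn outside -1 to 1 is refused whole. A call with a gripper value outside its range is refused whole. The fingers move at their own pace and stop on an object; "squeeze" is the grip in N (left out, the last holds). Time passes only in rows, so rows that do not move let the fingers close. It gives the time, the measured TCP pose, the force, the opening and the grip force at its end, in the units of the state.
- env.sense(): the state, without advancing time (a new reading comes with each control period).
- env.read_camera(name): name is "scene" or "top" or "wrist"; returns a dict with "image" (400x640x3 uint8, red, green, blue), "K" (3x3 intrinsics, pixels), "k1" (the pictures are not rectified: a ray, as slopes to the right and down, at radius r is drawn at 1 + k1 r^2 times it, then the intrinsics apply), "view" (4x4, takes a point from world to camera coordinates); the wrist camera has in their place "mount" (4x4, takes a point from camera to tool coordinates, whose origin is the TCP and whose axes are the flange's). Camera axes: x right, y down, z forward; pixel columns grow to the right and rows downward; lengths in m; the calibration is good to about 2 mm. A picture is of the moment at which its call begins: read the wrist's pose just before it. There is no depth.
- env.close_job(): hands the job in; it is judged then, once.
Trained networks look in the newest picture that a camera, given by its name, has taken for a name from the list of things; names that differ only in an ending like _2 or _b are one class to them, and where a whole thing is asked for, a point or a joint stands for the part that bears it (a point fixed in the world has none). Each returns a list of dicts, best first, with "score" (0 to 1); they miss things now and then, are a little off and sometimes report something else, mostly with a low value. They report only what shows in the picture. A call takes as long as a camera call. They do not tell look-alikes from the thing itself.
- env.masks_of(camera, label): "pixels" (400x640 bool, what is visible of it) and "bbox" ([centre column, centre row, width, height] in pixels, round what is visible of it).
- env.place_of(camera, label): "point" ([column, row] in pixels: a listed point, or the origin of a listed thing).
The state is a dict: "time_s": time; "q": joint angles; "joint_velocities": joint speeds; "joint_efforts": joint torques, N m; "ee_pos": TCP position; "ee_rot": TCP orientation; "wrist_force": force on the tool from outside, world axes, zero at the start; "wrist_torque": the same for the moment, N m; "grip_width": opening from 0.0 (shut) to 1.0 (fully open); "finger_force": force on a finger pad.
Only numpy, scipy, OpenCV 4.12 (cv2) and the standard library are available. Lean on these libraries where they do the work, as an engineer would, in place of code of your own. Each camera call takes 0.05 s, during which the arm holds its last target. There are 200 camera calls.

## Working session

There is one attempt and no reset: what is moved stays moved. The work goes in short steps, Python scripts to look and compute and a tool call to move; the robot and the scene stay as the last step left them, time stands still between calls to the robot, and variables do not carry over. Pictures are saved under pics/ and viewed, at most 10 in all, crops included, and the job is handed in when it is done.

Besides the shell and the picture viewer there is one more tool, called after "Request:" by a JSON object that holds its "method" and its "body". carry_out: Moves the arm, as the interface text tells. Its arguments: {"type":"object","properties":{"series":{"type":"array"},"squeeze":{"type":"number"}},"required":["series"]}

```bash
mkdir -p pics; cat > h.py <<'E'
import numpy as np, cv2
from scipy.spatial.transform import Rotation as R
from workcell import env
def ray(c,px,s=None):
    K=np.array(c["K"]); u=(px[0]-K[0,2])/K[0,0]; v=(px[1]-K[1,2])/K[1,1]
    rd=np.hypot(u,v); r=rd
    for _ in range(30): r=rd/(1+c["k1"]*r*r)
    f=r/rd if rd>0 else 1
    d=np.array([u*f,v*f,1.])
    if "view" in c: T=np.linalg.inv(np.array(c["view"]))
    else:
        T=np.eye(4); T[:3,:3]=R.from_rotvec(s["ee_rot"]).as_matrix(); T[:3,3]=s["ee_pos"]; T=T@np.array(c["mount"])
    return T[:3,3],T[:3,:3]@d
def onz(c,px,z,s=None):
    o,d=ray(c,px,s); return o+d*(z-o[2])/d[2]
def proj(c,P,s=None):
    if "view" in c: V=np.array(c["view"])
    else:
        T=np.eye(4); T[:3,:3]=R.from_rotvec(s["ee_rot"]).as_matrix(); T[:3,3]=s["ee_pos"]; V=np.linalg.inv(T@np.array(c["mount"]))
    p=V[:3,:3]@np.array(P)+V[:3,3]; a=p[:2]/p[2]; a=a*(1+c["k1"]*(a@a)); K=np.array(c["K"])
    return a*[K[0,0],K[1,1]]+[K[0,2],K[1,2]]
def two(c1,p1,c2,p2):
    (a,d),(b,e)=ray(c1,p1),ray(c2,p2); t=np.linalg.lstsq(np.c_[d,-e],b-a,rcond=None)[0]
    x,y=a+d*t[0],b+e*t[1]; return (x+y)/2,np.linalg.norm(x-y)
def save(c,n): cv2.imwrite(f"pics/{n}.png",c["image"][:,:,::-1])
E
python3 - <<'E'
from h import *
s=env.sense(); print(s["ee_pos"],s["ee_rot"],s["wrist_force"])
C={}
for n in("scene","top"):
    C[n]=env.read_camera(n)
    for l in("cap","filler","neck_tip","station","spool","jug","chalk_box"):
        for r in env.place_of(n,l)[:3]: print(n,l,np.round(r["point"],1),round(r["score"],2))
        if l=="cap":
            for r in env.masks_of(n,l)[:3]: print("  mask",np.round(r["bbox"]),round(r["score"],2),C[n]["image"][r["pixels"]].mean(0).round())
cv2.imwrite("pics/a.png",cv2.resize(np.vstack([C["scene"]["image"],C["top"]["image"]])[:,:,::-1],(480,600)))
save(C["scene"],"s0");save(C["top"],"t0")
E
```

```text
[ 0.18126066 -0.54541057  0.23069373] [-3.10002079e+00 -5.01648505e-01  3.66912646e-05] [ 0.04715868  0.09792955 -0.11086507]
scene cap [250.6 291.5] 0.97
scene cap [261.3 241.3] 0.81
scene cap [298.1 216.8] 0.76
  mask [250. 288.  28.  34.] 0.89 [72. 36. 86.]
  mask [301. 215.  26.  32.] 0.88 [77. 45. 81.]
  mask [220. 215.  25.  24.] 0.8 [68. 33. 82.]
scene filler [374.  147.4] 0.74
scene neck_tip [376.3 133.6] 0.97
scene station [412.5 155.9] 0.92
scene station [372.2 141.3] 0.18
scene spool [211.2 310.6] 0.56
scene jug [171.6 264.4] 0.61
scene chalk_box [302.9 286.8] 0.94
top cap [374.1 202.3] 0.97
top cap [337.4 239.6] 0.97
top cap [324.7 202.9] 0.85
  mask [371. 203.  27.  25.] 0.82 [45. 37. 31.]
  mask [336. 240.  23.  23.] 0.78 [209. 122.  48.]
  mask [389. 245.  26.  28.] 0.67 [126.  62. 139.]
top filler [227.7 211.3] 0.96
top neck_tip [225.3 210.2] 0.86
top station [193.4 203.1] 0.65
top spool [440.7 171.3] 0.8
top jug [447.7 231.4] 0.78
top chalk_box [356.  146.6] 0.91
```

View pics/t0.png

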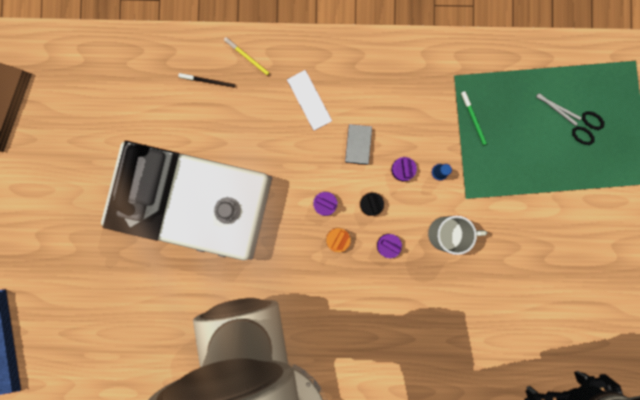

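View pics/s0.png

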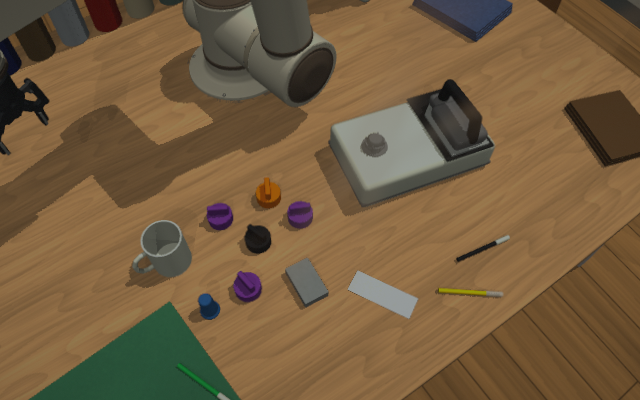

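The black cap is at about (372,204) in top and (258,239) in scene, ringed by one orange and three purple look-alikes. The neck is at (227,210) in top and (375,140) in scene.

```bash
python3 - <<'E'
from h import *
C={n:env.read_camera(n) for n in("scene","top")}
t,sc=C["top"],C["scene"]
for n,c in C.items():
    for r in env.place_of(n,"cap"): print(n,"cap",np.round(r["point"],1),round(r["score"],2), onz(c,r["point"],0.0).round(4))
    for l in("spool","jug","chalk_box","station"):
        for r in env.place_of(n,l)[:1]: print(n,l,onz(c,r["point"],0.).round(3))
    for r in env.place_of(n,"filler")[:1]: print(n,"filler",onz(c,r["point"],0.085).round(4))
    for r in env.place_of(n,"neck_tip")[:1]: print(n,"tip",onz(c,r["point"],0.115).round(4))
    for r in env.masks_of(n,"cap"): print(n,np.round(r["bbox"]),C[n]["image"][r["pixels"]].mean(0).round(),onz(c,r["bbox"][:2],0.027).round(4))
# station top edges in top view
g=t["image"].astype(int); m=((g.min(2)>150)&(g.max(2)-g.min(2)<25)).astype(np.uint8); m[:, 300:]=0
n,l,st,_=cv2.connectedComponentsWithStats(m); i=1+st[1:,4].argmax()
cs=cv2.findContours((l==i).astype(np.uint8),0,2)[0][0]; b=cv2.boxPoints(cv2.minAreaRect(cs)); w=np.array([onz(t,p,0.085) for p in b]);print(b.round(1),w.round(3))
for k in range(4):
    d=w[k]-w[k-1]; print(np.linalg.norm(d).round(3),np.degrees(np.arctan2(d[1],d[0])).round(1))
print(env.sense()["q"])
E
```

```text
scene cap [221.8 217.8] 0.97 [ 0.4142 -0.2709  0.    ]
scene cap [249.2 291.4] 0.92 [ 0.6023 -0.3075  0.    ]
scene cap [267.8 197. ] 0.88 [ 0.4241 -0.1556  0.    ]
scene cap [261.9 239.1] 0.83 [ 0.5111 -0.2227  0.    ]
scene cap [304.4 285.5] 0.67 [ 0.6546 -0.2045  0.    ]
scene cap [299.5 215.6] 0.56 [ 0.5065 -0.1214  0.    ]
scene cap [375.7 145.5] 0.45 [0.4419 0.1439 0.    ]
scene spool [ 0.596 -0.396  0.   ]
scene jug [ 0.598 -0.391  0.   ]
scene chalk_box [ 0.651 -0.2    0.   ]
scene station [0.514 0.186 0.   ]
scene filler [0.491 0.089 0.085]
scene tip [0.4852 0.0991 0.115 ]
scene [268. 193.  25.  33.] [126.  68.  11.] [ 0.4308 -0.158   0.027 ]
scene [301. 214.  30.  28.] [77. 45. 82.] [ 0.5175 -0.1241  0.027 ]
scene [221. 217.  26.  26.] [67. 33. 81.] [ 0.4276 -0.2749  0.027 ]
scene [259. 239.  24.  30.] [31. 27. 24.] [ 0.5213 -0.2335  0.027 ]
scene [250. 287.  27.  33.] [72. 36. 87.] [ 0.6061 -0.3044  0.027 ]
scene [306. 283.  48.  52.] [100. 101.  94.] [ 0.6617 -0.2045  0.027 ]
top cap [399.8 170.1] 0.95 [ 0.595  -0.2988  0.    ]
top cap [386.  244.1] 0.7 [ 0.4181 -0.2682  
[... 302 characters left out ...]
p filler [0.4923 0.0993 0.085 ]
top tip [ 0.5078 -0.2196  0.115 ]
top [372. 204.  27.  22.] [36. 31. 27.] [ 0.5127 -0.2308  0.027 ]
top [403. 169.  26.  25.] [113.  52. 130.] [ 0.5955 -0.3017  0.027 ]
top [329. 203.  29.  28.] [129.  64. 143.] [ 0.5124 -0.1299  0.027 ]
top [336. 239.  23.  23.] [210. 122.  49.] [ 0.4283 -0.1477  0.027 ]
top [388. 246.  26.  30.] [124.  60. 141.] [ 0.416  -0.2684  0.027 ]
[[158.5 238.9]
 [179.8 153.9]
 [265.9 175.5]
 [244.6 260.4]] [[0.424 0.243 0.085]
 [0.613 0.203 0.085]
 [0.568 0.011 0.085]
 [0.381 0.053 0.085]]
0.195 77.1
0.193 -12.1
0.197 -103.0
0.192 167.4
[-1.38399409e+00  1.50514102e-01  1.43736891e+00 -2.21538430e-05
  1.55383971e+00 -1.33995522e-01]
```

Request:
{"method": "carry_out", "body": {"series": [[1,-0.47,0,0,0,0,0],[1,-0.47,0,0,0,0,0],[1,-0.47,0,0,0,0,0],[1,-0.47,0,0,0,0,0],[1,-0.47,0,0,0,0,0],[1,-0.47,0,0,0,0,0],[1,-0.47,0,0,0,0,0],[1,-0.47,0,0,0,0,0],[1,-0.47,0,0,0,0,0],[1,-0.47,0,0,0,0,0]]}}

```text
time_s: 2.8
ee_pos: [0.342, -0.3927, 0.2314]
ee_rot: [3.101, 0.502, 0.0]
wrist_force: [0.2, 0.5, -0.0]
grip_width: 0.997
finger_force: 0.0
```

Request:
{"method": "carry_out", "body": {"series": [[1,-0.47,0,0,0,0,0],[1,-0.47,0,0,0,0,0],[1,-0.47,0,0,0,0,0],[1,-0.47,0,0,0,0,0],[1,-0.47,0,0,0,0,0],[1,-0.47,0,0,0,0,0],[1,-0.47,0,0,0,0,0],[1,-0.47,0,0,0,0,0],[0.5,-0.47,0,0,0,0,0],[0,0,0,0,0,0,0]]}}

```text
time_s: 3.8
ee_pos: [0.4766, -0.2583, 0.2313]
ee_rot: [-3.1, -0.504, -0.0]
wrist_force: [-0.4, 1.0, -0.3]
grip_width: 1.0
finger_force: 0.0
```

```bash
cat > capl.py <<'E'
from h import *
def look(n,lab="cap"):
    s=env.sense(); c=env.read_camera("wrist"); save(c,n); print(s["time_s"],np.round(s["ee_pos"],4),np.round(s["ee_rot"],3))
    return s,c
E
python3 - <<'E'
from capl import *
s,c=look("w1")
for r in env.place_of("wrist","cap"): print(np.round(r["point"],1),round(r["score"],2),onz(c,r["point"],0,s).round(4))
for r in env.masks_of("wrist","cap"): print(np.round(r["bbox"],1),c["image"][r["pixels"]].mean(0).round(),onz(c,r["bbox"][:2],.027,s).round(4))
print(proj(c,s["ee_pos"],s), np.array(c["mount"]).round(3), c["K"])
E
```

```text
3.8 [ 0.4766 -0.2583  0.2313] [-3.1   -0.504 -0.   ]
[215.3  99.5] 0.96 [ 0.5094 -0.1213  0.    ]
[395.3  74.8] 0.95 [ 0.5983 -0.3046  0.    ]
[228.6 172. ] 0.75 [ 0.4318 -0.1558  0.    ]
[309.6 128.1] 0.61 [ 0.5124 -0.2328  0.    ]
[318.9 213.6] 0.59 [ 0.4154 -0.2764  0.    ]
[401.2  72.9  57.6  56.2] [112.  51. 136.] [ 0.5988 -0.3045  0.027 ]
[212.9  96.9  61.1  54.8] [110.  51. 134.] [ 0.5144 -0.1263  0.027 ]
[222.7 177.8  55.7  51.1] [193. 103.   7.] [ 0.432  -0.1565  0.027 ]
[317.5 219.1  44.4  51.7] [112.  54. 133.] [ 0.4184 -0.2738  0.027 ]
[307.8 127.2  52.9  49.3] [32. 31. 31.] [ 0.5157 -0.2306  0.027 ]
[321.10380513 261.94757599] [[ 0.    -0.95  -0.313  0.082]
 [ 1.     0.    -0.    -0.   ]
 [ 0.    -0.313  0.95  -0.142]
 [ 0.     0.     0.     1.   ]] [[318.59149681   0.         320.2274782 ]
 [  0.         318.59149681 196.81220404]
 [  0.           0.           1.        ]]
```

View pics/w1.png

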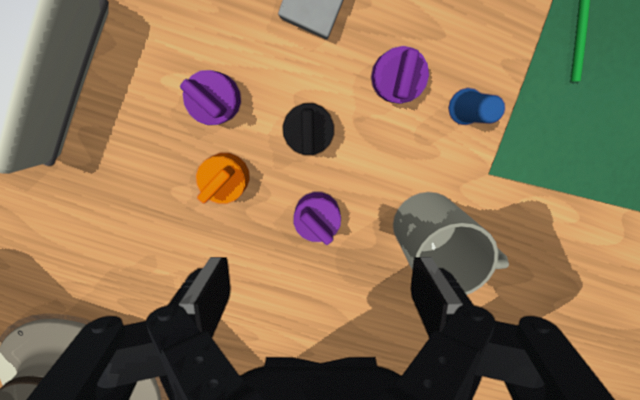

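The wrist picture shows the black cap at (308,128), with its wing nearly along the image vertical (tool x). It stands clear of its neighbours.

Request:
{"method": "carry_out", "body": {"series": [[0.5,-0.14,0.8,0,0,0,0],[0.5,-0.14,0.8,0,0,0,0],[0.5,-0.14,0.8,0,0,0,0],[0.5,-0.14,0.8,0,0,0,0],[0.2,-0.14,0.8,0,0,0,0],[0,0,0,0,0,0,0],[0,0,0,0,0,0,0]]}}

```text
time_s: 4.65
ee_pos: [0.5131, -0.2329, 0.1517]
ee_rot: [-3.101, -0.501, 0.0]
wrist_force: [0.8, -0.7, 1.2]
grip_width: 1.002
finger_force: 0.0
```

```bash
python3 - <<'E'
from capl import *
s,c=look("w2")
P=[r["point"] for r in env.place_of("wrist","cap")]
for p in P: print(np.round(p,1),onz(c,p,0,s).round(4))
for r in env.masks_of("wrist","cap"): print(np.round(r["bbox"],1),c["image"][r["pixels"]].mean(0).round(),onz(c,r["bbox"][:2],.027,s).round(4))
# contrast-stretched crop
g=c["image"][100:300,200:440].astype(float); g=np.clip(g*3,0,255).astype(np.uint8)
cv2.imwrite("pics/w2c.png",cv2.resize(g[:,:,::-1],(720,600),interpolation=cv2.INTER_CUBIC))
E
```

```text
4.65 [ 0.5131 -0.2329  0.1517] [-3.101 -0.501  0.   ]
[316.5 181.8] [ 0.5116 -0.2291  0.    ]
[206.6 148.4] [ 0.5101 -0.1217  0.    ]
[224.9 234.4] [ 0.4296 -0.158   0.    ]
[329.1 278.8] [ 0.414  -0.2753  0.    ]
[426.8 121.1] [ 0.5976 -0.3064  0.    ]
[199.4 150.1  78.   66. ] [105.  47. 129.] [ 0.5141 -0.124   0.027 ]
[216.7 241.7  63.5  68.7] [187. 100.   8.] [ 0.4346 -0.1568  0.027 ]
[318.  187.3  61.3  73.4] [39. 36. 34.] [ 0.5145 -0.2299  0.027 ]
[329.2 290.9  55.3  69.5] [103.  48. 125.] [ 0.4171 -0.2735  0.027 ]
[ 37.1 113.9  74.3 227.4] [80. 79. 72.] [0.5014 0.0177 0.027 ]
[433.9 123.5  74.8  67.1] [112.  50. 137.] [ 0.5971 -0.3037  0.027 ]
```

View pics/w2c.png

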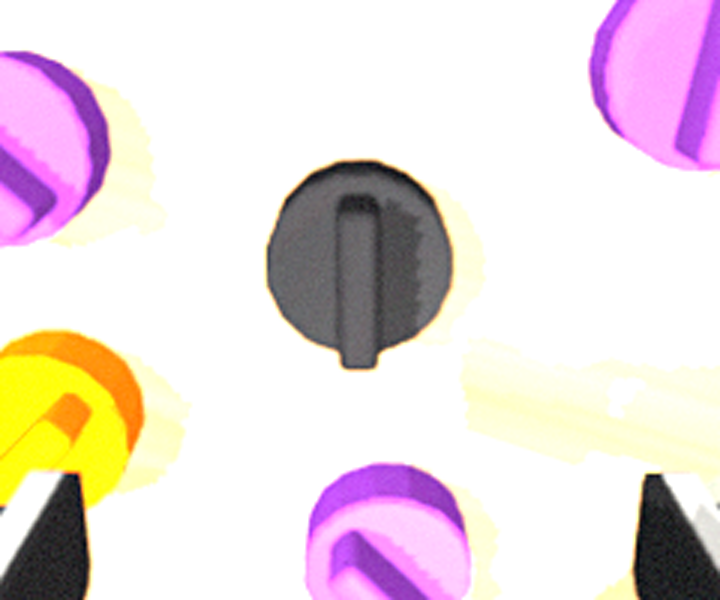

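```bash
python3 - <<'E'
from capl import *
s=env.sense(); c=env.read_camera("wrist")
f=lambda x,y:onz(c,(200+x/3,100+y/3),.0535,s)
a,b=f(358,212),f(359.5,367); d=a-b; m=(a+b)/2
print(a,b,np.linalg.norm(d),np.degrees(np.arctan2(d[1],d[0])))
Rm=R.from_rotvec(s["ee_rot"]).as_matrix(); print("tool x yaw",np.degrees(np.arctan2(Rm[1,0],Rm[0,0])))
print("skirt",onz(c,(200+360/3,100+258/3),.0275,s))
print("delta tool",Rm.T@(m-s["ee_pos"]),s["q"])
E
```

```text
[ 0.53548171 -0.2245695   0.0535    ] [ 0.49442009 -0.2385822   0.0535    ] 0.04338677677435106 18.84273241114418
tool x yaw 18.34429756526343
skirt [ 0.51668314 -0.23135388  0.0275    ]
delta tool [ 0.00178962 -0.00096276  0.09886551] [-5.62629957e-01  1.65574196e-01  1.58109156e+00  1.88274867e-05
  1.39358316e+00  6.87995117e-01]
```

Request:
{"method": "carry_out", "body": {"series": [[0.1,-0.05,1,0,0,0,0],[0,0,1,0,0,0,0],[0,0,1,0,0,0,0],[0,0,1,0,0,0,0],[0,0,1,0,0,0,0],[0,0,1,0,0,0,0],[0,0,0,0,0,0,0],[0,0,0,0,0,0,60]], "squeeze": 40}}

```text
time_s: 5.65
ee_pos: [0.5152, -0.231, 0.0321]
ee_rot: [3.101, 0.501, 0.0]
wrist_force: [-0.2, -0.0, 0.7]
grip_width: 0.855
finger_force: 0.0
```

Request:
{"method": "carry_out", "body": {"series": [[0,0,0,0,0,0,140],[0,0,0,0,0,0,200],[0,0,0,0,0,0,255],[0,0,0,0,0,0,255],[0,0,0,0,0,0,255],[0,0,0,0,0,0,255],[0,0,0,0,0,0,255],[0,0,0,0,0,0,255]], "squeeze": 40}}

```text
time_s: 6.45
ee_pos: [0.5152, -0.2308, 0.0317]
ee_rot: [3.101, 0.502, 0.001]
wrist_force: [-1.3, 0.5, 7.2]
grip_width: 0.132
finger_force: 39.8
```

Request:
{"method": "carry_out", "body": {"series": [[0,0,-0.5,0,0,0,255],[0,0,-1,0,0,0,255],[0,0,-1,0,0,0,255],[0,0,-1,0,0,0,255],[0,0,-1,0,0,0,255],[0,0,-1,0,0,0,255],[0,0,-1,0,0,0,255],[0,0,-1,0,0,0,255],[0,0,-0.5,0,0,0,255],[0,0,0,0,0,0,255]]}}

```text
time_s: 7.45
ee_pos: [0.5154, -0.2309, 0.1927]
ee_rot: [3.1, 0.502, 0.003]
wrist_force: [0.2, -0.4, -0.6]
grip_width: 0.132
finger_force: 39.0
```

Request:
{"method": "carry_out", "body": {"series": [[0.165,-0.6,0,0,0,0,255],[0.165,-1,0,0,0,0,255],[0.165,-1,0,0,0,0,255],[0.165,-1,0,0,0,0,255],[0.165,-1,0,0,0,0,255],[0.165,-1,0,0,0,0,255],[0.165,-1,0,0,0,0,255],[0.165,-1,0,0,0,0,255],[0.165,-1,0,0,0,0,255],[0.165,-1,0,0,0,0,255]]}}

```text
time_s: 8.45
ee_pos: [0.4847, -0.0358, 0.191]
ee_rot: [-3.101, -0.503, 0.001]
wrist_force: [1.3, -1.1, -0.1]
grip_width: 0.135
finger_force: 39.0
```

Request:
{"method": "carry_out", "body": {"series": [[0.165,-1,0,0,0,0,255],[0.165,-1,0,0,0,0,255],[0.165,-1,0,0,0,0,255],[0,-0.4,0,0,0,-0.8,255],[0,0,0,0,0,-1,255],[0,0,0,0,0,-1,255],[0,0,0,0,0,-1,255],[0,0,0,0,0,-1,255],[0,0,0,0,0,-1,255],[0,0,0,0,0,-1,255]]}}

```text
time_s: 9.45
ee_pos: [0.4727, 0.0309, 0.1909]
ee_rot: [-2.815, -1.393, 0.001]
wrist_force: [0.5, 0.1, -0.9]
grip_width: 0.13
finger_force: 39.0
```

Request:
{"method": "carry_out", "body": {"series": [[0,0,0,0,0,-1,255],[0,0,0,0,0,-1,255],[0,0,0,0,0,-1,255],[0,0,0,0,0,-1,255],[0,0,0,0,0,-0.94,255],[0,0,0,0,0,0,255],[0,0,0,0,0,0,255]]}}

```text
time_s: 10.15
ee_pos: [0.4731, 0.0304, 0.1911]
ee_rot: [-2.459, -1.955, 0.0]
wrist_force: [0.7, 0.0, -0.7]
grip_width: 0.129
finger_force: 39.0
```

```bash
python3 - <<'E'
from capl import *
s,c=look("w3")
for l,z in(("filler",.085),("neck_tip",.115),("crest_level",.103)):
    for r in env.place_of("wrist",l)[:2]: print(l,np.round(r["point"],1),round(r["score"],2),onz(c,r["point"],z,s).round(4))
print(proj(c,s["ee_pos"],s),s["q"])
E
```

```text
10.15 [0.4731 0.0304 0.1911] [-2.459 -1.955  0.   ]
[318.62338369 261.60640629] [-9.86729880e-02 -4.38842989e-02  1.72306748e+00  1.72631112e-04
  1.46271725e+00  1.28459746e-01]
```

View pics/w3.png

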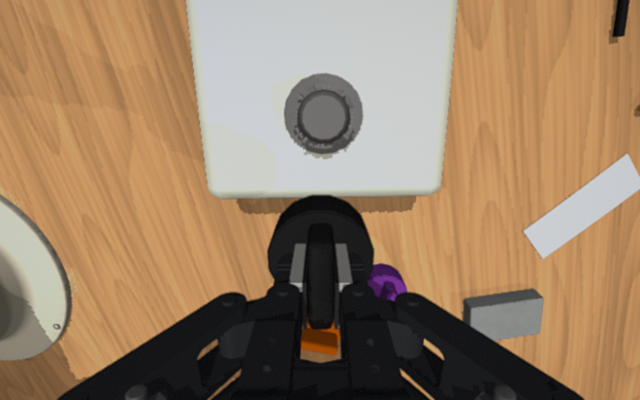

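The neck is seen end on at about (324,117), the tank edge is level in the picture, and the cap hangs level in the pads at (320,245).

```bash
python3 - <<'E'
from capl import *
s,c=look("w4")
g=cv2.cvtColor(c["image"],cv2.COLOR_RGB2GRAY)
for k in range(95,140,3): print(k,g[k,280:370:3])
im=c["image"]
for p2 in (30,22):
  q=cv2.HoughCircles(cv2.GaussianBlur(g[60:175,260:390],(3,3),0),cv2.HOUGH_GRADIENT,1,3,param1=60,param2=p2,minRadius=18,maxRadius=42)
  if q is not None: print((q[0][:8]+[260,60,0]).round(1))
for l in ("filler","neck_tip","cap"):
    for r in env.place_of("wrist",l)[:2]: print(l,np.round(r["point"],1),round(r["score"],2))
for l in("filler","neck_tip"):
    for r in env.masks_of("wrist",l)[:1]: print(l,np.round(r["bbox"],1),r["score"])
t=env.read_camera("top")
for i in range(2):
  for l,z in(("filler",.085),("neck_tip",.115)):
    for r in env.place_of("top",l)[:1]: print(l,np.round(r["point"],1),onz(t,r["point"],z).round(4))
    for r in env.masks_of("top",l)[:1]: print("m",np.round(r["bbox"],1))
# predicted image outlines for candidate centre
C0=np.array([.489,.097])
for z,rad in((.085,.0),(.115,.0145)): 
    P=[proj(c,[C0[0]+rad*np.cos(a),C0[1]+rad*np.sin(a),z],s) for a in np.arange(0,6.28,.1)]; P=np.array(P); print(z,P.min(0),P.max(0))
E
```

```text
10.35 [0.4736 0.0298 0.1913] [-2.458 -1.956 -0.   ]
95 [206 206 196 104 107 107 114  90  99  70  78  89  97 108 113 107  99  92
  79  67  91  84 106 112 113 109 179 207 206 206]
98 [205 207 112 108 107 108 100 100  67  80  97 115 113 114 113 113 115 112
 101  81  71  66 105 105 112 112 117 209 206 205]
101 [205 206 103 107 106 108  90  63  81  99 114 113 112 113 113 112 113 112
 112 109  79  61  97 102 110 111 108 197 207 206]
104 [206 196 105 108 106 107  97  69  90 113 112 113 113 112 112 112 112 112
 112 111  99  70  68  97 106 113 111 168 207 208]
107 [206 183 106 106 107 109  65  75 106 112 113 112 112 112 113 112 113 113
 112 112 113  80  59  95 107 111 111 129 208 207]
110 [207 139 107 108 112 115  61  86 113 112 113 113 112 112 112 112 112 111
 113 111 112  97  60 100 112 112 111 132 208 207]
113 [206 142 107 106 107 103  59  89 114 113 114 113 113 112 112 113 112 113
 112 111 113 105  60  93 112 111 111 134 208 206]
116 [206 154 107 107 105 105  57  90 113 113 113 113 112 112 113 114 111 112
 112 113 112 109  61  82 118 112 111 126 209 207]
119 [206 191 106 108 107 107  56  
[... 851 characters left out ...]
07]
[[322.5 113.5  39.2]
 [322.5 109.5  38.1]
 [318.5 108.5  34.7]
 [324.5 120.5  32.4]
 [321.5 116.5  27.5]
 [316.5 116.5  32.4]
 [325.5 108.5  34.8]
 [321.5 119.5  25.8]]
[[322.5 113.5  39.2]
 [322.5 109.5  38.1]
 [318.5 108.5  34.7]
 [328.5 117.5  32.5]
 [314.5 119.5  30.2]
 [324.5 120.5  32.4]
 [321.5 116.5  27.5]
 [316.5 116.5  32.4]]
cap [379.7 279.9] 0.77
cap [318.1 318.6] 0.64
filler [321.3 100.  271.4 199. ] 0.7
neck_tip [322.7  99.8 272.4 197.4] 0.84
m [186.7 187.9 171.2  89.9]
m [187.8 188.8 169.6  95. ]
m [186.7 187.9 171.2  89.9]
m [187.8 188.8 169.6  95. ]
0.085 [319.06708335 109.55465588] [319.06708335 109.55465588]
0.115 [297.16246069  89.16335509] [340.65492671 133.76814879]
```

```bash
python3 - <<'E'
from capl import *
from scipy.optimize import minimize
s,c=look("w5")
g=cv2.cvtColor(c["image"],cv2.COLOR_RGB2GRAY)
m=((g>101)&(g<122)).astype(np.uint8); m=cv2.erode(m,np.ones((3,3)))
n,l,st,ce=cv2.connectedComponentsWithStats(m,connectivity=4); k=l[117,322]; print(st[k],ce[k])
p=ce[k]; print("tip",onz(c,p,.115,s).round(4))
# outer ring against white
w=((g<150)).astype(np.uint8); n,l,st,ce=cv2.connectedComponentsWithStats(w[55:165,270:380]); k=l[62,52]; print(st[k],ce[k]+[270,55]); 
for z in(.085,.090,.1):print(z,onz(c,ce[k]+[270,55],z,s).round(4))
# station edges: left/right at rows, bottom
for row in(20,60,100,150): 
    r=g[row,:].astype(int); xs=np.where((r>185))[0]; print(row,xs[(xs>180)&(xs<460)][[0,-1]])
Rm=R.from_rotvec(s["ee_rot"]).as_matrix(); print("yaw",np.degrees(np.arctan2(Rm[1,0],Rm[0,0])))
# cap in hand skirt bbox: predicted outline for origin at TCP+31.5mm
o=s["ee_pos"]+Rm@[0,0,.0042]
P=np.array([proj(c,o+Rm@[.028*np.cos(a),.028*np.sin(a),0],s) for a in np.arange(0,6.28,.1)]); print(P.min(0),P.max(0))
o=s["ee_pos"]+Rm@[0,0,.0317]
P=np.array([proj(c,o+Rm@[.028*np.cos(a),.028*np.sin(a),0],s) for a in np.arange(0,6.28,.1)]); print(P.min(0),P.max(0))
for row in(215,225,235,245,255): 
    xs=np.where(g[row,230:400]<60)[0]; print(row,xs[[0,-1]]+230)
print(np.where(g[180:240,322]<60)[0][0]+180)
E
```

```text
11.1 [0.4737 0.0295 0.1913] [-2.457 -1.957 -0.   ]
[ 303   95   40   42 1265] [322.23162055 115.54545455]
tip [0.4907 0.0939 0.115 ]
[  13   17   79   82 5023] [322.0555445  112.69141947]
0.085 [0.4908 0.094  0.085 ]
0.09 [0.4908 0.0943 0.09  ]
0.1 [0.4909 0.0949 0.1   ]
20 [190 451]
60 [194 448]
100 [198 445]
150 [204 440]
yaw 77.08034371526384
[264.63196155 206.72918231] [372.70207651 302.73193878]
[272.19530874 190.24445494] [365.55569558 275.41817324]
215 [281 360]
225 [277 364]
235 [273 368]
245 [270 371]
255 [268 372]
196
```

```bash
python3 - <<'E'
from capl import *
s=env.sense(); c=env.read_camera("wrist")
Rm=R.from_rotvec(s["ee_rot"]).as_matrix()
im=np.clip(c["image"].astype(float)*3,0,255).astype(np.uint8).copy()
x0,y0,k=250,180,5
big=cv2.resize(im[y0:y0+115,x0:x0+150],None,fx=k,fy=k,interpolation=cv2.INTER_CUBIC)[:,:,::-1].copy()
def pl(pts,col):
    q=np.array([(proj(c,s["ee_pos"]+Rm@np.array(p),s)-[x0,y0]+.5)*k for p in pts]).astype(int); cv2.polylines(big,[q],False,col,1)
A=np.arange(0,6.4,.1)
for z,col in((.0317,(0,255,0)),(.0042,(0,255,255))): pl([[.028*np.cos(a),.028*np.sin(a),z] for a in A],col)
for z,col in((.0042,(255,0,255)),(-.0218,(0,0,255))): pl([[.023,-.006,z],[.023,.006,z],[-.023,.006,z],[-.023,-.006,z],[.023,-.006,z]],col)
cv2.imwrite("pics/w6c.png",big)
E
```

```text
(no output)
```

View pics/w6c.png

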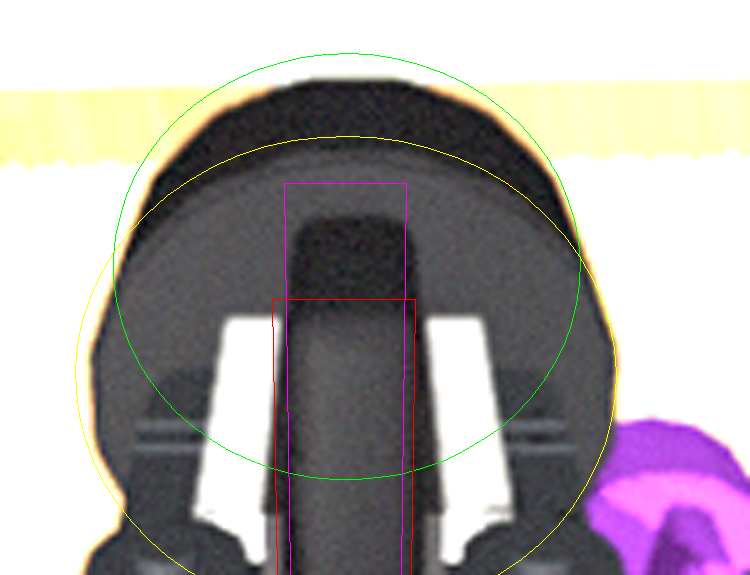

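```bash
python3 - <<'E'
from capl import *
c=env.read_camera("wrist"); s=dict(ee_pos=np.array([.5131,-.2329,.1517]),ee_rot=np.array([-3.101,-.501,0]))
Rm=R.from_rotvec(s["ee_rot"]).as_matrix()
o=np.array([.5152,-.231,0])
f=lambda x,y,z:((proj(c,o+Rm@[x,y,0]+[0,0,z],s)-[200,100])*3).round(0)
print("skirt bottom front",f(.028,0,0),"top front",f(.028,0,.0275),"L/R",f(0,-.028,.0275),f(0,.028,.0275),"wing base front",f(.023,0,.0275),"wing top front",f(.023,0,.0535),"wing top back",f(-.023,0,.0535))
g=cv2.cvtColor(cv2.imread("pics/w2.png"),cv2.COLOR_BGR2GRAY)
print(g[148:226,320])
E
```

```text
skirt bottom front [354. 149.] top front [354. 166.] L/R [258. 261.] [450. 261.] wing base front [354. 183.] wing top front [353. 204.] wing top back [354. 369.]
[181 178 178 172 122  49  10  11  17  19  25  33  35  35  36  35  28  17
   9  14   8  12  19  24  29  32  34  35  35  36  36  37  35  37  35  35
  36  36  34  37  36  37  36  34  36  35  33  36  35  36  35  36  37  36
  37  37  35  36  37  35  35  36  36  35  36  37  37  35  35  37  36  35
  35  34  26  70 142 170]
```

Request:
{"method": "carry_out", "body": {"series": [[0.6,0.06,0,0,0,0,255],[1,0,0,0,0,0,255],[1,0,0,0,0,0,255],[0.77,0,0,0,0,0,255],[0,0,0.5,0,0,0,255],[0,0,1,0,0,0,255],[0,0,0.5,0,0,0,255],[0,0,0,0,0,0,255],[0,0,0,0,0,0,255]]}}

```text
time_s: 12.15
ee_pos: [0.4901, 0.0947, 0.1516]
ee_rot: [-2.458, -1.957, -0.0]
wrist_force: [-0.2, -0.7, -0.9]
grip_width: 0.132
finger_force: 39.0
```

```bash
python3 - <<'E'
from capl import *
s,c=look("w7")
t=env.read_camera("top");sc=env.read_camera("scene");save(sc,"s7")
cv2.imwrite("pics/s7c.png",cv2.resize(np.clip(sc["image"][70:190,310:450]*1.6,0,255).astype(np.uint8)[:,:,::-1],(700,600),interpolation=cv2.INTER_CUBIC))
Rm=R.from_rotvec(s["ee_rot"]).as_matrix(); print("yaw",np.degrees(np.arctan2(Rm[1,0],Rm[0,0])),s["wrist_force"])
E
```

```text
12.15 [0.4901 0.0947 0.1516] [-2.458 -1.957 -0.   ]
yaw 77.06072384758183 [-0.2342006  -0.71466325 -0.85951809]
```

View pics/s7c.png

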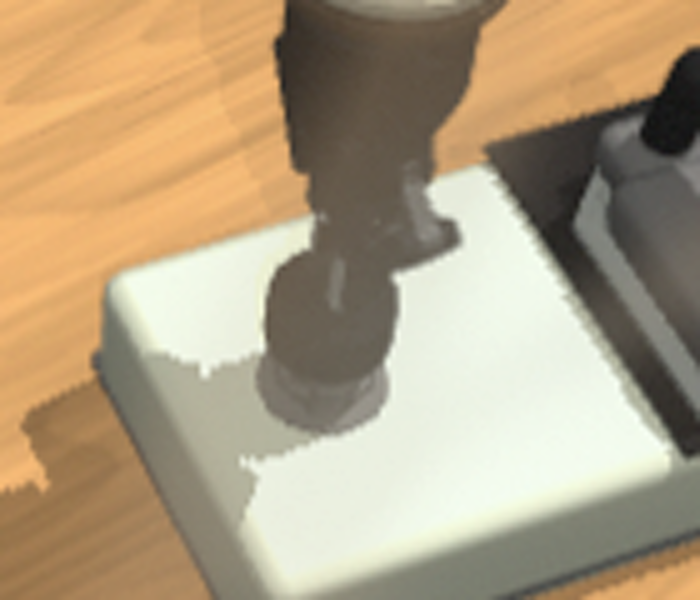

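The cap stands just over the neck in the scene view (330,300 against ring 322,390 in the crop). I'll compare the vertical's projection before lowering.

```bash
python3 - <<'E'
from capl import *
c=env.read_camera("scene"); g=cv2.cvtColor(c["image"],cv2.COLOR_RGB2GRAY)
for z in(.085,.09,.120,.1475): print(z,proj(c,[.490,.095,z]).round(2))
for r in range(119,158,3): print(r,g[r,352:402:2])
E
```

```text
0.085 [375.14 145.66]
0.09 [375.35 144.29]
0.12 [376.69 135.86]
0.1475 [377.96 127.8 ]
119 [136 146 151 151 150 149 148 147 146 132  82  59  61  60  59  60  60  58
  59  59  62  66  67  65  82]
122 [153 152 152 151 149 149 146 122  60  60  62  61  66  71  59  59  59  59
  59  59  62  97 120 147 148]
125 [152 151 150 150 150 147 101  59  59  60  59  59  74  73  60  60  60  59
 104 147 146 146 147 148 149]
128 [152 151 150 150 149 146  59  59  60  61  60  61  75  63  61  61  61  62
  64 147 147 147 147 148 149]
131 [151 151 150 148 149 146  60  61  60  61  61  60  73  66  60  61  62  62
  64 147 147 148 148 149 150]
134 [151 150 149 148 147 134  60  61  61  60  60  62  61  60  61  63  62  62
  74 147 147 148 149 150 151]
137 [150 150 149 148 147 146  61  61  61  61  62  61  63  63  62  63  63  61
  89 148 148 149 149 150 151]
140 [150 149 148 148 130 125  62  61  61  61  60  61  61  61  60  60  61  63
 147 148 148 149 149 150 151]
143 [131 112 111 111 111  76  73  70  60  61  61  60  61  61  61  61  64  95
 148 148 149 149 150 150 150]
146 [111 111 111 111 111  75  76  69  69  66  66  61  62  65  71  85  80  93
 148 148 149 149 149 150 150]
149 [111 111 111 111 111  85  75  74  69  68  66  68  70  72  73  84  92  94
 148 148 148 149 149 149 150]
152 [111 111 112 111 111 111  80  73  73  73  69  71  73  74  92  92  89 148
 147 148 147 148 149 150 150]
155 [111 112 112 112 111 112 111 111  96  74  73  75  82  87  99 130 148 148
 148 148 148 148 148 150 150]
```

Both lie 1 px left of prediction, so cap and neck are aligned. I'll lower it now.

Request:
{"method": "carry_out", "body": {"series": [[0,0,0.2,0,0,0,255],[0,0,0.2,0,0,0,255],[0,0,0.1,0,0,0,255],[0,0,0,0,0,0,255]]}}

```text
time_s: 12.75
ee_pos: [0.4898, 0.095, 0.1409]
ee_rot: [-2.457, -1.957, 0.001]
wrist_force: [-0.1, 0.3, -0.2]
grip_width: 0.131
finger_force: 39.0
```

Request:
{"method": "carry_out", "body": {"series": [[0,0,0.1,0,0,0,255],[0,0,0.1,0,0,0,255],[0,0,0,0,0,0,255]]}}

```text
time_s: 13.05
ee_pos: [0.4899, 0.0949, 0.1371]
ee_rot: [-2.457, -1.957, 0.0]
wrist_force: [-0.1, -0.8, -1.1]
grip_width: 0.131
finger_force: 39.0
```

Request:
{"method": "carry_out", "body": {"series": [[0,0,0.05,0,0,0,255],[0,0,0,0,0,0,255]]}}

```text
time_s: 13.25
ee_pos: [0.49, 0.095, 0.1363]
ee_rot: [-2.457, -1.957, 0.0]
wrist_force: [-0.0, -0.2, -0.1]
grip_width: 0.131
finger_force: 39.0
```

Request:
{"method": "carry_out", "body": {"series": [[0,0,0.03,0,0,0,255],[0,0,0.03,0,0,0,255],[0,0,0,0,0,0,255]]}}

```text
time_s: 13.55
ee_pos: [0.4899, 0.095, 0.135]
ee_rot: [-2.457, -1.957, 0.0]
wrist_force: [-1.3, -0.7, -0.9]
grip_width: 0.134
finger_force: 39.0
```

Request:
{"method": "carry_out", "body": {"series": [[0,0,0.03,0,0,0,255],[0,0,0,0,0,0,255]]}}

```text
time_s: 13.75
ee_pos: [0.4901, 0.095, 0.1347]
ee_rot: [2.457, 1.957, 0.0]
wrist_force: [-0.9, 0.6, 2.6]
grip_width: 0.132
finger_force: 39.6
```

Request:
{"method": "carry_out", "body": {"series": [[0,0,0.015,0,0,0,255],[0,0,0,0,0,-0.5,255],[0,0,0,0,0,-0.5,255],[0,0,0,0,0,-0.5,255],[0,0,0,0,0,0,255]]}}

```text
time_s: 14.25
ee_pos: [0.4903, 0.095, 0.1346]
ee_rot: [2.323, 2.115, 0.001]
wrist_force: [0.0, -0.0, 5.1]
grip_width: 0.132
finger_force: 39.9
```

```bash
cat > st.py <<'E'
from h import *
s=env.sense(); Rm=R.from_rotvec(s["ee_rot"]).as_matrix()
print(s["time_s"],"z",s["ee_pos"][2].round(4),"yaw",np.degrees(np.arctan2(Rm[1,0],Rm[0,0])).round(2),"F",np.round(s["wrist_force"],1),"T",np.round(s["wrist_torque"],2),"q6",s["q"][5].round(3))
E
python3 st.py
```

```text
14.25 z 0.1346 yaw 84.63 F [ 0.  -0.   5.1] T [ 0.02 -0.14  0.04] q6 0.131
```

Request:
{"method": "carry_out", "body": {"series": [[0,0,0,0,0,-0.5,255],[0,0,0,0,0,-0.5,255],[0,0,0,0,0,0,255]]}}

```text
time_s: 14.55
ee_pos: [0.4902, 0.095, 0.1346]
ee_rot: [2.229, 2.213, 0.001]
wrist_force: [-0.5, 0.4, 5.6]
grip_width: 0.13
finger_force: 39.9
```

Request:
{"method": "carry_out", "body": {"series": [[0,0,0,0,0,-0.5,255],[0,0,0,0,0,-0.5,255],[0,0,0,0,0,0,255]]}}

```text
time_s: 14.85
ee_pos: [0.4902, 0.095, 0.1346]
ee_rot: [2.13, 2.308, 0.001]
wrist_force: [-0.4, 1.1, 5.0]
grip_width: 0.128
finger_force: 39.9
```

Request:
{"method": "carry_out", "body": {"series": [[0,0,0,0,0,-0.5,255],[0,0,0,0,0,-0.5,255],[0,0,0,0,0,0,255]]}}

```text
time_s: 15.15
ee_pos: [0.4902, 0.095, 0.1344]
ee_rot: [2.028, 2.399, 0.001]
wrist_force: [0.1, -0.2, 5.6]
grip_width: 0.134
finger_force: 39.8
```

Request:
{"method": "carry_out", "body": {"series": [[0,0,0,0,0,-0.5,255],[0,0,0,0,0,-0.5,255],[0,0,0,0,0,0,255]]}}

```text
time_s: 15.45
ee_pos: [0.49, 0.095, 0.1341]
ee_rot: [-1.923, -2.484, -0.0]
wrist_force: [0.1, -0.1, 2.3]
grip_width: 0.131
finger_force: 39.4
```

Request:
{"method": "carry_out", "body": {"series": [[0,0,0,0,0,-0.5,255],[0,0,0,0,0,0,255]]}}

```text
time_s: 15.65
ee_pos: [0.4898, 0.0949, 0.1339]
ee_rot: [-1.869, -2.525, 0.001]
wrist_force: [0.2, -0.6, -1.1]
grip_width: 0.134
finger_force: 39.1
```

```bash
python3 st.py
```

```text
15.65 z 0.1339 yaw 106.99 F [ 0.2 -0.6 -1.1] T [-0.01  0.05 -0.02] q6 -0.26
```

Request:
{"method": "carry_out", "body": {"series": [[0,0,0,0,0,-0.3,255],[0,0,0.05,0,0,0,255],[0,0,0,0,0,0,255]]}}

```text
time_s: 15.95
ee_pos: [0.4899, 0.095, 0.133]
ee_rot: [-1.835, -2.55, 0.0]
wrist_force: [-0.1, -0.3, -0.7]
grip_width: 0.128
finger_force: 39.1
```

Request:
{"method": "carry_out", "body": {"series": [[0,0,0.05,0,0,0,255],[0,0,0,0,0,0,255]]}}

```text
time_s: 16.15
ee_pos: [0.4899, 0.095, 0.1321]
ee_rot: [-1.834, -2.55, 0.0]
wrist_force: [-0.9, -0.4, -1.0]
grip_width: 0.133
finger_force: 39.1
```

Request:
{"method": "carry_out", "body": {"series": [[0,0,0.05,0,0,0,255],[0,0,0.05,0,0,0,255],[0,0,0,0,0,0,255]]}}

```text
time_s: 16.45
ee_pos: [0.4899, 0.095, 0.1301]
ee_rot: [-1.834, -2.551, 0.0]
wrist_force: [-0.5, 0.5, -1.5]
grip_width: 0.13
finger_force: 39.1
```

Request:
{"method": "carry_out", "body": {"series": [[0,0,0.04,0,0,0,255],[0,0,0.04,0,0,0,255],[0,0,0,0,0,0,255]]}}

```text
time_s: 16.75
ee_pos: [0.4901, 0.095, 0.1293]
ee_rot: [1.833, 2.551, 0.001]
wrist_force: [-3.1, 0.9, 8.8]
grip_width: 0.125
finger_force: 40.4
```

Request:
{"method": "carry_out", "body": {"series": [[0,0,-0.05,0,0,0,255],[0,0,0,0,0,0.5,255],[0,0,0.012,0,0,0.5,255],[0,0,0.012,0,0,0.5,255],[0,0,0,0,0,0,255]]}}

```text
time_s: 17.25
ee_pos: [0.49, 0.0949, 0.1291]
ee_rot: [-1.998, -2.425, -0.0]
wrist_force: [-0.2, -0.1, -0.6]
grip_width: 0.133
finger_force: 39.0
```

```bash
python3 st.py
```

```text
17.25 z 0.1291 yaw 101.03 F [-0.2 -0.1 -0.6] T [ 0.08 -0.03  0.04] q6 -0.156
```

Request:
{"method": "carry_out", "body": {"series": [[0,0,0.012,0,0,0.5,255],[0,0,0.012,0,0,0.5,255],[0,0,0.012,0,0,0.5,255],[0,0,0.012,0,0,0.5,255],[0,0,0,0,0,0,255]]}}

```text
time_s: 17.75
ee_pos: [0.49, 0.0949, 0.1281]
ee_rot: [-2.2, -2.243, -0.0]
wrist_force: [0.2, 0.5, -0.2]
grip_width: 0.13
finger_force: 39.1
```

```bash
python3 st.py
```

```text
17.75 z 0.1281 yaw 91.1 F [ 0.2  0.5 -0.2] T [ 0.04  0.01 -0.03] q6 0.018
```

Request:
{"method": "carry_out", "body": {"series": [[0,0,0.012,0,0,0.5,255],[0,0,0.012,0,0,0.5,255],[0,0,0.012,0,0,0.5,255],[0,0,0.012,0,0,0.5,255],[0,0,0,0,0,0,255]]}}

```text
time_s: 18.25
ee_pos: [0.49, 0.0949, 0.1272]
ee_rot: [-2.386, -2.043, -0.0]
wrist_force: [0.4, 0.4, -0.6]
grip_width: 0.133
finger_force: 39.1
```

Request:
{"method": "carry_out", "body": {"series": [[0,0,0.012,0,0,0.5,255],[0,0,0.012,0,0,0.5,255],[0,0,0.012,0,0,0.5,255],[0,0,0.012,0,0,0.5,255],[0,0,0,0,0,0,255]]}}

```text
time_s: 18.75
ee_pos: [0.49, 0.095, 0.1263]
ee_rot: [-2.555, -1.828, -0.0]
wrist_force: [-0.4, 0.4, -1.6]
grip_width: 0.133
finger_force: 39.1
```

```bash
python3 st.py
```

```text
18.75 z 0.1263 yaw 71.18 F [-0.4  0.4 -1.6] T [ 0.   -0.06  0.03] q6 0.365
```

Request:
{"method": "carry_out", "body": {"series": [[0,0,0.012,0,0,0.5,255],[0,0,0.012,0,0,0.5,255],[0,0,0.012,0,0,0.5,255],[0,0,0.012,0,0,0.5,255],[0,0,0,0,0,0,255]], "squeeze": 25}}

```text
time_s: 19.25
ee_pos: [0.49, 0.0949, 0.1253]
ee_rot: [-2.704, -1.599, -0.0]
wrist_force: [-0.1, 0.9, -0.4]
grip_width: 0.132
finger_force: 39.1
```

```bash
python3 st.py
```

```text
19.25 z 0.1253 yaw 61.19 F [-0.1  0.9 -0.4] T [ 0.03 -0.02  0.03] q6 0.54
```

Request:
{"method": "carry_out", "body": {"series": [[0,0,0.01,0,0,0.4,255],[0,0,0.01,0,0,0.4,255],[0,0,0,0,0,0,255]], "squeeze": 25}}

```text
time_s: 19.55
ee_pos: [0.49, 0.095, 0.1249]
ee_rot: [-2.758, -1.504, -0.0]
wrist_force: [0.5, 0.2, -0.9]
grip_width: 0.132
finger_force: 39.1
```

```bash
python3 st.py
```

```text
19.55 z 0.1249 yaw 57.21 F [ 0.5  0.2 -0.9] T [ 0.01 -0.09  0.02] q6 0.609
```

Request:
{"method": "carry_out", "body": {"series": [[0,0,0.008,0,0,0.25,255],[0,0,0,0,0,0,255]]}}

```text
time_s: 19.75
ee_pos: [0.49, 0.095, 0.1248]
ee_rot: [-2.776, -1.471, -0.0]
wrist_force: [0.5, 0.5, -0.4]
grip_width: 0.129
finger_force: 39.1
```

```bash
python3 st.py
```

```text
19.75 z 0.1248 yaw 55.86 F [ 0.5  0.5 -0.4] T [ 0.05 -0.15 -0.04] q6 0.633
```

Request:
{"method": "carry_out", "body": {"series": [[0,0,0.008,0,0,0.25,255],[0,0,0,0,0,0,255]]}}

```text
time_s: 19.95
ee_pos: [0.4901, 0.095, 0.1246]
ee_rot: [-2.792, -1.44, -0.0]
wrist_force: [1.4, 0.3, -0.1]
grip_width: 0.132
finger_force: 39.1
```

```bash
python3 st.py
```

```text
19.95 z 0.1246 yaw 54.55 F [ 1.4  0.3 -0.1] T [ 0.09 -0.16  0.05] q6 0.656
```

Request:
{"method": "carry_out", "body": {"series": [[0,0,0.006,0,0,0.25,255],[0,0,0,0,0,0,255]]}}

```text
time_s: 20.15
ee_pos: [0.4901, 0.095, 0.1245]
ee_rot: [-2.808, -1.408, -0.0]
wrist_force: [1.6, 0.8, -0.1]
grip_width: 0.134
finger_force: 39.1
```

```bash
python3 st.py
```

```text
20.15 z 0.1245 yaw 53.27 F [ 1.6  0.8 -0.1] T [ 0.16 -0.27  0.06] q6 0.678
```

Request:
{"method": "carry_out", "body": {"series": [[0,0,0.006,0,0,0.2,255],[0,0,0,0,0,0,255]]}}

```text
time_s: 20.35
ee_pos: [0.4901, 0.095, 0.1244]
ee_rot: [-2.82, -1.384, -0.0]
wrist_force: [2.1, 1.2, -0.4]
grip_width: 0.13
finger_force: 39.2
```

```bash
python3 st.py
```

```text
20.35 z 0.1244 yaw 52.28 F [ 2.1  1.2 -0.4] T [ 0.21 -0.37  0.03] q6 0.695
```

Request:
{"method": "carry_out", "body": {"series": [[0,0,0.006,0,0,0.2,255],[0,0,0,0,0,0,255]]}}

```text
time_s: 20.55
ee_pos: [0.4902, 0.095, 0.1244]
ee_rot: [2.832, 1.359, 0.001]
wrist_force: [3.6, 1.3, 0.2]
grip_width: 0.132
finger_force: 39.3
```

```bash
python3 st.py
```

```text
20.55 z 0.1244 yaw 51.28 F [3.6 1.3 0.2] T [ 0.3  -0.58  0.09] q6 0.713
```

Request:
{"method": "carry_out", "body": {"series": [[0,0,0.006,0,0,0.2,255],[0,0,0,0,0,0,255]]}}

```text
time_s: 20.75
ee_pos: [0.4903, 0.095, 0.1243]
ee_rot: [2.844, 1.335, 0.001]
wrist_force: [5.3, 2.3, 1.2]
grip_width: 0.134
finger_force: 39.5
```

```bash
python3 st.py
```

```text
20.75 z 0.1243 yaw 50.28 F [5.3 2.3 1.2] T [ 0.45 -0.86  0.14] q6 0.73
```

Request:
{"method": "carry_out", "body": {"series": [[0,0,0.02,0,0,-0.2,255],[0,0,0,0,0,0,255]]}}

```text
time_s: 20.95
ee_pos: [0.4903, 0.095, 0.1241]
ee_rot: [2.83, 1.363, 0.001]
wrist_force: [4.0, 1.8, 3.6]
grip_width: 0.13
finger_force: 39.8
```

```bash
python3 st.py
```

```text
20.95 z 0.1241 yaw 51.41 F [4.  1.8 3.6] T [ 0.48 -0.84 -0.03] q6 0.71
```

Request:
{"method": "carry_out", "body": {"series": [[0,0,-0.05,0,0,0,200],[0,0,0,0,0,0,150],[0,0,0,0,0,0,130],[0,0,0,0,0,0,130],[0,0,0,0,0,0,130]]}}

```text
time_s: 21.45
ee_pos: [0.4899, 0.0949, 0.1246]
ee_rot: [-2.831, -1.361, 0.001]
wrist_force: [-0.0, -0.8, -0.9]
grip_width: 0.49
finger_force: 0.0
```

```bash
python3 st.py; python3 - <<'E'
from capl import *
s,c=look("w8")
g=np.clip(c["image"][170:320,220:420].astype(float)*3,0,255).astype(np.uint8)
cv2.imwrite("pics/w8c.png",cv2.resize(g[:,:,::-1],(800,600),interpolation=cv2.INTER_CUBIC))
E
```

```text
21.45 z 0.1246 yaw 51.33 F [-0.  -0.8 -0.9] T [ 0.01  0.02 -0.08] q6 0.712
21.45 [0.4899 0.0949 0.1246] [-2.831e+00 -1.361e+00  1.000e-03]
```

View pics/w8c.png

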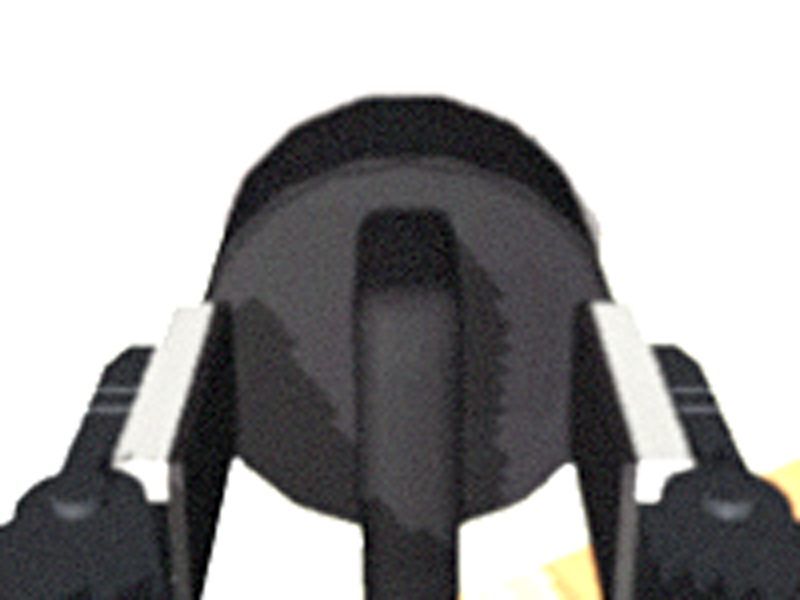

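The cap sits level, with its wing (405..410 column) still aligned to the gripper. I'll regrip lightly and feel for the hard stop.

Request:
{"method": "carry_out", "body": {"series": [[0,0,0,0,0,0,200],[0,0,0,0,0,0,255],[0,0,0,0,0,0,255],[0,0,0,0,0,0,255],[0,0,0,0,0,0,255]], "squeeze": 25}}

```text
time_s: 22.0
ee_pos: [0.49, 0.0949, 0.1247]
ee_rot: [-2.832, -1.361, -0.0]
wrist_force: [0.4, -0.0, -0.5]
grip_width: 0.134
finger_force: 29.3
```

```bash
python3 st.py
```

```text
22.0 z 0.1247 yaw 51.33 F [ 0.4 -0.  -0.5] T [-0.07 -0.27  0.02] q6 0.712
```

Request:
{"method": "carry_out", "body": {"series": [[0,0,0,0,0,0.25,255],[0,0,0,0,0,0,255]]}}

```text
time_s: 22.2
ee_pos: [0.4902, 0.0949, 0.1248]
ee_rot: [2.847, 1.328, 0.001]
wrist_force: [2.8, -0.9, -1.1]
grip_width: 0.136
finger_force: 29.3
```

```bash
python3 st.py
```

```text
22.2 z 0.1248 yaw 50.0 F [ 2.8 -0.9 -1.1] T [-0.21 -0.49  0.09] q6 0.735
```

Request:
{"method": "carry_out", "body": {"series": [[-0.03,0,0.03,0,0,0.2,255],[0,0,0,0,0,0,255]]}}

```text
time_s: 22.4
ee_pos: [0.4901, 0.0947, 0.1245]
ee_rot: [2.858, 1.303, 0.003]
wrist_force: [5.2, 1.4, 2.3]
grip_width: 0.134
finger_force: 30.0
```

```bash
python3 st.py
```

```text
22.4 z 0.1245 yaw 49.01 F [5.2 1.4 2.3] T [ 0.25 -1.    0.17] q6 0.751
```

The stop is firm at yaw 50–54°, which is 54° forward from the drop. Release and rise.

Request:
{"method": "carry_out", "body": {"series": [[0,0,0,0,0,0,200],[0,0,0,0,0,0,150],[0,0,0,0,0,0,130],[0,0,0,0,0,0,110],[0,0,-0.5,0,0,0,110],[0,0,-1,0,0,0,110],[0,0,-1,0,0,0,110],[-0.5,0,-1,0,0,0,110],[-1,0,-0.5,0,0,0,110],[0,0,0,0,0,0,110]]}}

```text
time_s: 23.4
ee_pos: [0.4697, 0.0709, 0.2064]
ee_rot: [2.857, 1.303, 0.004]
wrist_force: [0.5, 0.9, -0.4]
grip_width: 0.571
finger_force: 0.0
```

```bash
python3 st.py; python3 - <<'E'
from capl import *
s,c=look("w9"); sc=env.read_camera("scene")
cr=lambda im,r,k:cv2.resize(np.clip(im[r[0]:r[1],r[2]:r[3]].astype(float)*k,0,255).astype(np.uint8)[:,:,::-1],(400,400),interpolation=cv2.INTER_CUBIC)
cv2.imwrite("pics/w9c.png",np.hstack([cr(c["image"],(40,240,220,420),3),cr(sc["image"],(100,170,340,410),1.8)]))
for n,k,z in(("wrist",c,0.092),):
    for r in env.place_of(n,"cap")[:4]: print(np.round(r["point"],1),round(r["score"],2),onz(k,r["point"],z,s).round(4))
E
```

```text
23.4 z 0.2064 yaw 49.04 F [ 0.5  0.9 -0.4] T [ 0.01 -0.01 -0.02] q6 0.702
23.4 [0.4697 0.0709 0.2064] [2.857 1.303 0.004]
[448.4 374.4] 0.68 [ 0.4406 -0.1734  0.092 ]
[318.8 158.9] 0.61 [0.4887 0.0939 0.092 ]
[447.7 260. ] 0.59 [ 0.5166 -0.0546  0.092 ]
[571. 311.] 0.56 [ 0.5801 -0.19    0.092 ]
```

View pics/w9c.png

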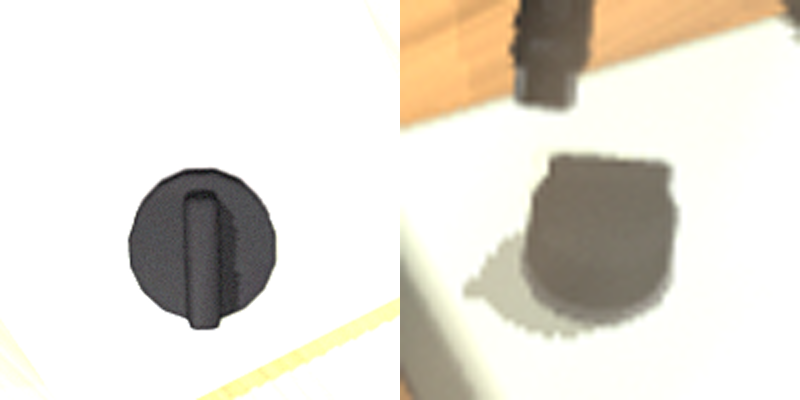

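The picture shows the cap level at (319,160) in the wrist view, down near the tank top. Its wing is within a degree or two of the gripper's final angle, and the gripper is clear.

```bash
python3 -c "
from workcell import env
print(env.close_job())"
```

```text
the job is handed in; nothing more can be done
None
```

The cap clicked into the thread start, was screwed clockwise until it met a firm stop about 54° on, and was released; the last picture shows it level and low on the neck, and the job is handed in (no verdict was returned).

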